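# Finish the four breakfast boards

### The arm

A 6-joint arm with a two-finger parallel gripper is mounted at the origin on a cart in front of the work surface, level with it; the furniture and walls round the work are solid. World frame = base frame: x ahead of the robot, y to its left, z up, the work surface at z = 0. Lengths are in m, angles in degrees, forces in N, time in s.
With the tool pointing down it reaches from about 0.375 to 0.75 m from the base axis. Payload 9 kg.
Tool frame: the origin (TCP) lies where the fingers leave the gripper's body, on its centre line; the fingertips stand 73 mm ahead of it and the grasp point (between the pads) lies 54 mm ahead of it (robot.tip_reach is the distance from the TCP to the fingertips, in m); z points along the fingers, y is the line along which they close (so a half turn about z gives the same grasp; the last joint's range is limited). The gripper opens to 85 mm and grips with 20 to 120 N. Pads are 22 mm wide; open, the fingers measure 114 mm over their backs; the gripper's body (76 mm by 85 mm) begins 54 mm behind the grasp point. The pads swing forward as they close: fully open they stand 13 mm farther back than shut.
Start: joints at [-77.103, 5.964, 5.575, 89.605, 0, 77.527], TCP at [0.257, -0.542, 0.304] pointing down, gripper open.
Joint ranges: [-171.21, 171.21], [-48.23, 106.86], [-62.78, 66.21], [-105.2, 120.99], [-86.42, 89.51], [-180, 180]. Speed limits (degrees/s): [127.2, 127.2, 147.25, 180, 180, 180].

### API

Orientations are given as [roll, pitch, yaw] about the fixed x, y, z axes, in that order (R = Rz(yaw) Ry(pitch) Rx(roll)).
In Python, from plant import robot gives the robot as it stands. Calls block until the motion is done:
- robot.move_pose(position, orientation): joint-space move of the TCP to a pose.
- robot.line_to(position, vel=0.15, rotation=None, guard=None): straight line of the TCP; rotation=None keeps the orientation; vel is the mean speed in m/s. With guard (N) it stops when the force on the tool has changed by that much, and returns True; else False.
- robot.goto_joints(angles): joint-space move.
- robot.set_gripper(opening): finger opening in m; the grip force is fixed at half the most; returns when the fingers have stopped.
- robot.pause(seconds).
- robot.ik(position, orientation): joint angles nearest the present ones, or None.
- robot.observe(): the state.
- robot.grab_frame(name): name is "side" or "top"; returns the picture (400x640x3 uint8, blue, green, red); there is no depth.
- robot.get_calibration(name): a dict with "vertical_fov" (degrees; the focal length in pixels is half the picture's height over the tangent of half this angle, whatever the lens; pixels are square), "cx", "cy" (the principal point, pixels), "k1" (the pictures are not rectified: a ray, as slopes to the right and down, at radius r is drawn at 1 + k1 r^2 times it, then the intrinsics apply), "rvec" (rotation vector, rad) and "tvec" (3), from world to camera coordinates, as OpenCV has them. Camera axes: x right, y down, z forward; pixel columns grow to the right and rows downward; lengths in m; the calibration is good to about 2 mm. A picture is of the moment at which its call begins. get_calibration takes no time and is no camera call.
A pose or a line that the arm cannot do raises robot.IKError and nothing moves.
- robot.job_done(): hands the job in; it is judged then, once.
The state is a dict: "time": time; "q": joint angles; "qvel": joint speeds; "joint_torque": joint torques, N m; "tool_pos": TCP position; "tcp_rot": TCP orientation; "ft_force": force on the tool from outside, world axes, zero at the start; "torque": the same for the moment, N m; "gripper_width": finger opening in m; "gripper_force": force on a finger pad.
Only numpy, scipy, OpenCV 4.12 (cv2) and the standard library are available. Lean on these libraries where they do the work, as an engineer would, in place of code of your own. Each camera call takes 0.05 s, during which the arm holds its last target. There are 200 camera calls.

### The job

Four breakfast boards are waiting to be served: give each of the two croissant boards one of the pink jam jars, and each of the two muffin boards one of the sugar shakers, every one standing upright in the middle of the board's cork round. Pick them out of the row of jars one after another; leave the honey jar and the spice jar standing where they are, and tip nothing over.

Things in the scene. Friction and masses are not known exactly. Their poses are not given: they have to be found in the camera images.
- croissant_board_1: Fixed wooden board, 220 x 110 x 18 mm, with a brown croissant. In its near half a cork round, 84 mm across, top 20 mm above the counter. Origin: under the middle of the cork round, at counter height; local x points to the pastry, which begins 80 mm from the origin, is centred at 120 mm and rises 70 mm above the counter. Board: 55 mm before the origin to 165 mm beyond.
- croissant_board_2: Fixed wooden board, 220 x 110 x 18 mm, with a brown croissant. In its near half a cork round, 84 mm across, top 20 mm above the counter. Origin: under the middle of the cork round, at counter height; local x points to the pastry, which begins 80 mm from the origin, is centred at 120 mm and rises 70 mm above the counter. Board: 55 mm before the origin to 165 mm beyond.
- muffin_board_1: Fixed wooden board, 220 x 110 x 18 mm, with a golden muffin in a paper cup. In its near half a cork round, 84 mm across, top 20 mm above the counter. Origin: under the middle of the cork round, at counter height; local x points to the pastry, which begins 80 mm from the origin, is centred at 120 mm and rises 95 mm above the counter. Board: 55 mm before the origin to 165 mm beyond.
- muffin_board_2: Fixed wooden board, 220 x 110 x 18 mm, with a dark chocolate muffin in a paper cup. In its near half a cork round, 84 mm across, top 20 mm above the counter. Origin: under the middle of the cork round, at counter height; local x points to the pastry, which begins 80 mm from the origin, is centred at 120 mm and rises 95 mm above the counter. Board: 55 mm before the origin to 165 mm beyond.
- jam_jar_1: Pink jam jar with a white lid: round, 62 mm in diameter (lid 61 mm), 110 mm tall, about 0.5 kg, loose. One of two alike. Origin: centre of its underside; z is its axis.
- jam_jar_2: Pink jam jar with a white lid: round, 62 mm in diameter (lid 61 mm), 110 mm tall, about 0.5 kg, loose. One of two alike. Origin: centre of its underside; z is its axis.
- sugar_shaker_1: Sugar shaker: small clear glass with a domed grey metal top, round, 44 mm at its widest, 90 mm tall (the top, above 70 mm, is 34 mm wide), about 0.1 kg, loose; its foot is slightly rounded, so it may lean up to 0.04 rad. One of two alike. Origin: centre of its underside; z is its axis.
- sugar_shaker_2: Sugar shaker: small clear glass with a domed grey metal top, round, 44 mm at its widest, 90 mm tall (the top, above 70 mm, is 34 mm wide), about 0.1 kg, loose; its foot is slightly rounded, so it may lean up to 0.04 rad. One of two alike. Origin: centre of its underside; z is its axis.
- honey_jar: Honey jar, to be left alone: round, squat, 72 mm in diameter, 101 mm tall, yellow with a red lid, loose. Origin: centre of its underside.
- spice_jar: Spice jar, to be left alone: straight and slim, 41 mm in diameter, 105 mm tall, with a paper label and a flat black-and-white cap, loose. Origin: centre of its underside.
Not all that is in view belongs to the job. Leave any turquoise look-alike of the jam_jar_1 alone.

How it is judged:
By the outcome, as a careful person would: the job done as asked, in the order asked, and still so for the second after the job is handed in, with the robot touching nothing.
It also fails if it takes over 109 s, if anything falls off the work surface, if the arm or the gripper's body presses on something with over 40 N, if the wrist force passes 120 N, or if a joint passes its speed limit or range.

## Working session

There is one attempt and no reset: what is moved stays moved. The work goes in short steps, each a Python script; the robot and the scene stay as the last script left them, time stands still between calls to the robot, and variables do not carry over. Pictures are saved under pics/ and viewed, at most 14 in all, crops included, and the job is handed in when it is done.

```bash
ls; mkdir -p pics
python3 - <<'E'
from plant import robot
import cv2
for n in("side","top"):
    cv2.imwrite(f"pics/{n}0.png",robot.grab_frame(n)); print(n,robot.get_calibration(n))
print(robot.observe())
E
```

```text
pics
side {'vertical_fov': 48.238430538092246, 'cx': 314.6710473738674, 'cy': 197.65851841958968, 'k1': -0.09381555391935238, 'rvec': array([ 1.77738708,  1.88608018, -0.66200155]), 'tvec': array([ 0.01421812, -0.3461409 ,  1.6636702 ])}
top {'vertical_fov': 48.1341332583972, 'cx': 313.8697205337598, 'cy': 202.80990042665945, 'k1': -0.07461589844654436, 'rvec': array([ 2.20417482, -2.17268971,  0.06168842]), 'tvec': array([-0.00336588,  0.46883342,  1.0216685 ])}
{'time': 0.1, 'q': array([-7.71045112e+01,  5.99586426e+00,  5.53270367e+00,  8.96065413e+01,
       -1.87363023e-05,  7.75239745e+01]), 'qvel': array([-0.08695449, -0.08946185,  0.12365478,  0.01566757, -0.06217976,
       -0.08188624]), 'joint_torque': array([ 6.69082321e-03, -5.58199954e+01,  5.04725575e+01,  1.28357174e-02,
       -2.19264339e-04,  6.00892776e-06]), 'tool_pos': array([ 0.25702428, -0.54191898,  0.30320465]), 'tcp_rot': array([-1.79931940e+02, -1.50394835e-02,  2.53715053e+01]), 'ft_force': array([-0.72827787, -0.26757463, -0.15644126]), 'torque': array([ 0.00446585, -0.02164639, -0.00744759]), 'gripper_force': 0.0, 'gripper_width': 0.08535467401613678}
```

View pics/top0.png

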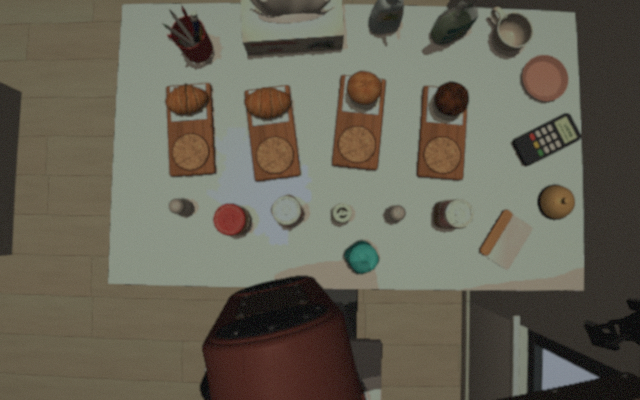

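View pics/side0.png

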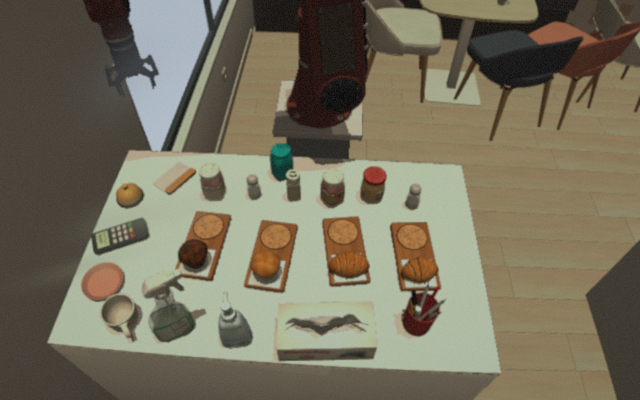

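The top view shows the row as shaker (180,207), red-lid honey (231,220), jam (288,210), spice (342,213), shaker (396,213) and jam (453,213). A teal look-alike stands at (362,257). The corks are at (190,153), (275,155), (357,145) and (442,155), and the side view agrees with this layout.

```bash
cat > h.py <<'E'
import cv2, numpy as np
from plant import robot
def ray(cam,uv):
    c=robot.get_calibration(cam); f=200/np.tan(np.radians(c["vertical_fov"]/2))
    d=(np.array(uv,float)-[c["cx"],c["cy"]])/f; s=d.copy()
    for _ in range(30): s=d/(1+c["k1"]*(s@s))
    R=cv2.Rodrigues(c["rvec"])[0]; return -R.T@c["tvec"], R.T@np.r_[s,1]
def onplane(cam,uv,z):
    o,d=ray(cam,uv); return o+d*(z-o[2])/d[2]
def project(cam,p):
    c=robot.get_calibration(cam); f=200/np.tan(np.radians(c["vertical_fov"]/2))
    q=cv2.Rodrigues(c["rvec"])[0]@np.array(p,float)+c["tvec"]; s=q[:2]/q[2]
    return f*s*(1+c["k1"]*(s@s))+[c["cx"],c["cy"]]
def cross(uvt,uvs):
    (a,d),(b,e)=ray("top",uvt),ray("side",uvs)
    t,s=np.linalg.lstsq(np.c_[d,-e],b-a,rcond=None)[0]
    p,q=a+t*d,b+s*e; return (p+q)/2,np.linalg.norm(p-q)
E
python3 - <<'E'
from h import *
t=cv2.imread("pics/top0.png"); s=cv2.imread("pics/side0.png")
g=cv2.convertScaleAbs(t,alpha=1.6)
a=cv2.resize(g[75:270,155:485],None,fx=2.4,fy=2.4,interpolation=cv2.INTER_CUBIC)
cv2.imwrite("pics/topc.png",a)
b=cv2.resize(cv2.convertScaleAbs(s,alpha=1.6)[140:300,170:440],None,fx=2.9,fy=2.9,interpolation=cv2.INTER_CUBIC)
cv2.imwrite("pics/sidec.png",b)
for n,uv,z in [("c1",(190,153),.02),("c2",(275,155),.02),("m1",(357,145),.02),("m2",(442,155),.02),("p1",(187,99),.05),("p2",(268,102),.05),("pm1",(364,88),.08),("pm2",(451,98),.08)]: print(n,onplane("top",uv,z).round(3))
for n,u,v in [("jamL",(288,209),(332,174)),("jamR",(459,213),(210,168)),("shL",(177,206),(414,186)),("shR",(397,213),(253,178))]: print(n,*cross(u,v))
E
```

```text
c1 [0.581 0.294 0.02 ]
c2 [0.578 0.095 0.02 ]
m1 [ 0.604 -0.095  0.02 ]
m2 [ 0.584 -0.293  0.02 ]
p1 [0.701 0.297 0.05 ]
p2 [0.695 0.111 0.05 ]
pm1 [ 0.721 -0.104  0.08 ]
pm2 [ 0.702 -0.298  0.08 ]
jamL [0.44883232 0.05875909 0.11606135] 0.004252613352354226
jamR [ 0.44548685 -0.29948035  0.11519738] 0.0047412671027104334
shL [0.45325927 0.30141958 0.08553624] 0.0026592344967636817
shR [ 0.44521097 -0.17542958  0.07873015] 0.004353545008266278
```

View pics/topc.png

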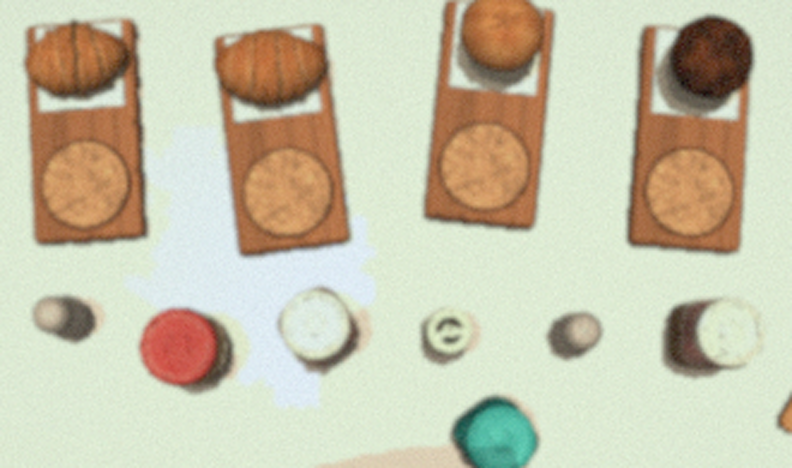

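View pics/sidec.png

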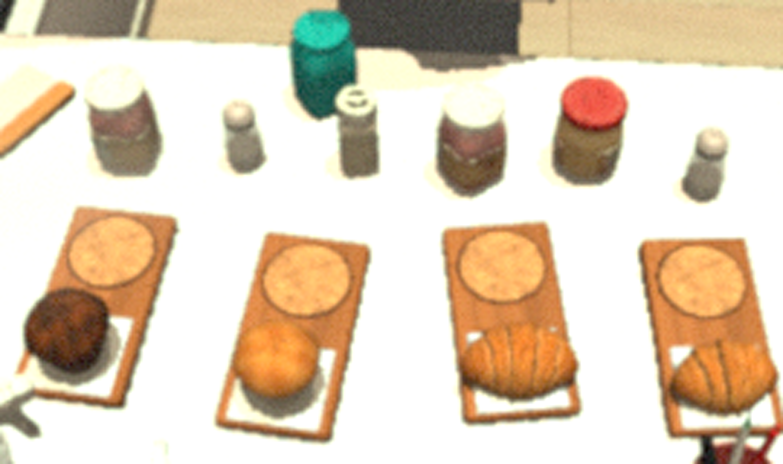

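The crops confirm the identities: pink contents under white lids for the two jams, grey domes for the two shakers, and a black-and-white cap on the spice jar. Next I'll compare refined centres from both views on their known height planes.

Run:
```python
from h import *
T=lambda a:(np.array(a)+.5)/2.4-.5+[155,75]
S=lambda a:(np.array(a)+.5)/2.9-.5+[170,140]
for n,u,v,z in [("c1",(85,183),(703,281),.02),("c2",(288,192),(502,266),.02),("m1",(485,166),(307,279),.02),("m2",(689,191),(112,250),.02),
 ("jamL",(317,325),(473,101),.11),("jamR",(728,333),(115,84),.11),("shL",(51,314),(712,139),.083),("shR",(582,330),(239,114),.083),("spice",(447,330),(356,97),.105),("honey",(180,346),(595,100),.101)]:
    print(n,onplane("top",T(u),z).round(4)[:2],onplane("side",S(v),z).round(4)[:2],[x.round(4) for x in cross(T(u),S(v))])
print(project("top",(.581,.294,.02)))
# board axes: minAreaRect of wood+cork
t=cv2.imread("pics/top0.png"); h=cv2.cvtColor(t,cv2.COLOR_BGR2HSV)
m=cv2.inRange(h,(3,90,40),(20,255,255))
for c in cv2.findContours(m,cv2.RETR_EXTERNAL,cv2.CHAIN_APPROX_NONE)[0]:
    if cv2.contourArea(c)>1500: print(cv2.minAreaRect(c))
```

```text
c1 [0.5857 0.2941] [0.5873 0.298 ] [array([0.5861, 0.2967, 0.0175]), np.float64(0.0037)]
c2 [0.579  0.0958] [0.5811 0.0996] [array([0.5793, 0.0979, 0.0172]), np.float64(0.0037)]
m1 [ 0.607  -0.0943] [ 0.6083 -0.091 ] [array([ 0.6072, -0.0929,  0.0184]), np.float64(0.0032)]
m2 [ 0.586 -0.293] [ 0.5861 -0.29  ] [array([ 0.5858, -0.2915,  0.0199]), np.float64(0.0029)]
jamL [0.4468 0.0595] [0.4449 0.0632] [array([0.4467, 0.0613, 0.1117]), np.float64(0.0038)]
jamR [ 0.4448 -0.3016] [ 0.444  -0.3003] [array([ 0.4448, -0.3006,  0.111 ]), np.float64(0.0012)]
shL [0.4544 0.3032] [0.4566 0.3064] [array([0.4545, 0.3057, 0.08  ]), np.float64(0.003)]
shR [ 0.4469 -0.1773] [ 0.4532 -0.1744] [array([ 0.4471, -0.1773,  0.0761]), np.float64(0.0026)]
spice [ 0.4443 -0.0544] [ 0.4424 -0.0547] [array([ 0.4442, -0.0544,  0.107 ]), np.float64(0.0001)]
honey [0.4269 0.181 ] [0.4276 0.1868] [array([0.4267, 0.1842, 0.0994]), np.float64(0.0056)]
[190.07888392 152.9320735 ]
((279.2245178222656, 368.3641662597656), (89.25706481933594, 145.40365600585938), 79.3803482055664)
((271.766845703125, 132.72804260253906), (91.23988342285156, 45.580806732177734), 82.50414276123047)
((442.5528564453125, 130.23977661132812), (45.612369537353516, 95.838623046875), 3.9724960327148438)
((190.29713439941406, 129.4474334716797), (90.93755340576172, 45.6412467956543), 86.87786865234375)
((358.7871398925781, 119.62871551513672), (45.27418899536133, 96.61810302734375), 5.710592269897461)
((544.5000610351562, 77.99996948242188), (44.547725677490234, 43.133514404296875), 45.0)
```

```bash
cat >> h.py <<'E'
DOWN=[180,0,90]
def pick(xy,z,open_,width,up=.32):
    robot.set_gripper(open_)
    robot.move_pose([*xy,up],DOWN); robot.line_to([*xy,z+.06],.3); hit=robot.line_to([*xy,z],.1,guard=8)
    robot.set_gripper(max(width-.03,0)); o=robot.observe()
    print("grip",hit,o["gripper_width"],o["gripper_force"],o["tool_pos"],o["time"])
    if hit or abs(o["gripper_width"]-width)>.006: raise SystemExit("grasp doubtful")
    robot.line_to([*xy,z+.05],.12); robot.line_to([*xy,up],.3)
def place(xy,z,open_,up=.32):
    robot.move_pose([*xy,up],DOWN); robot.line_to([*xy,z+.05],.25); robot.line_to([*xy,z+.027],.08)
    hit=robot.line_to([*xy,z+.018],.02,guard=5); o=robot.observe()
    print("down",hit,o["tool_pos"],o["gripper_width"],o["ft_force"])
    robot.set_gripper(open_); robot.pause(.2)
    robot.line_to([*xy,z+.09],.12); robot.line_to([*xy,up],.35); print("t",robot.observe()["time"])
E
python3 - <<'E'
from h import *
pick((.446,.0613),.126,.085,.062)
place((.5861,.296),.126,.08)
robot.move_pose([.4448,-.3006,.32],DOWN)
cv2.imwrite("pics/t1.png",robot.grab_frame("top"));cv2.imwrite("pics/s1.png",robot.grab_frame("side"))
E
```

```text
grip False 0.0711409098539593 66.70007647946477 [0.44692713 0.0612279  0.12793781] 4.2167grasp doubtful
```

Run:
```python
from h import *
s=robot.grab_frame("side");t=robot.grab_frame("top"); o=robot.observe(); print(o["gripper_width"],o["gripper_force"],o["ft_force"],o["torque"])
f=lambda i:cv2.resize(cv2.convertScaleAbs(i,alpha=1.6),None,fx=4,fy=4,interpolation=cv2.INTER_CUBIC)
cv2.imwrite("pics/s1.png",np.hstack([f(s[120:240,285:385]),f(t[150:270,240:340])]))
```

```text
0.07070407922305735 66.69507773593068 [-2.08754493  0.98978794  9.83763359] [0.12617196 0.78913014 0.05215699]
```

View pics/s1.png

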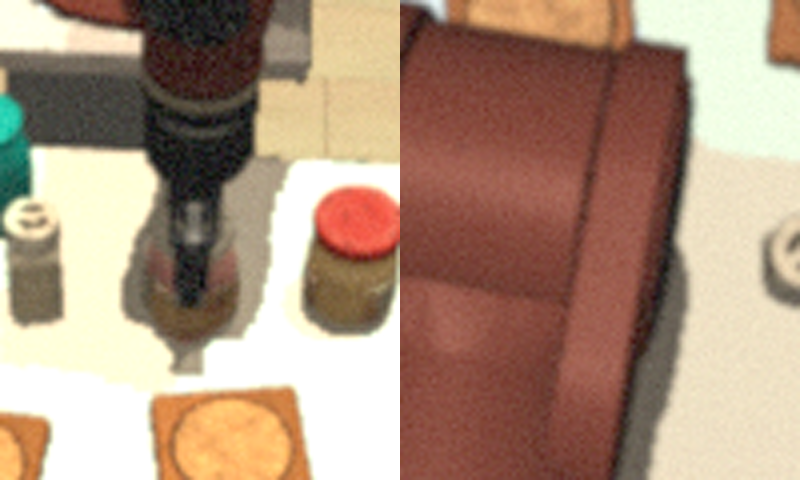

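The fingers straddle the jar at the expected height, with neighbours untouched. The force is good but the width reads 9 mm too wide, so I'll test with a slow lift.

Run:
```python
from h import *
robot.line_to([.446,.0613,.176],.05); robot.pause(.3)
s=robot.grab_frame("side"); o=robot.observe(); print(o["gripper_width"],o["gripper_force"],o["ft_force"],o["torque"],o["tool_pos"],o["tcp_rot"],o["time"])
cv2.imwrite("pics/s2.png",cv2.resize(cv2.convertScaleAbs(s,alpha=1.6)[90:240,265:405],None,fx=4,fy=4,interpolation=cv2.INTER_CUBIC))
```

```text
0.07013916948700574 69.81081822887063 [-0.39184999 -0.09530746 -6.36123339] [-0.00266621  0.00385955  0.05527462] [0.44595159 0.06130696 0.1758895 ] [-1.79990140e+02 -9.32100132e-04  9.00016278e+01] 5.8167
```

View pics/s2.png

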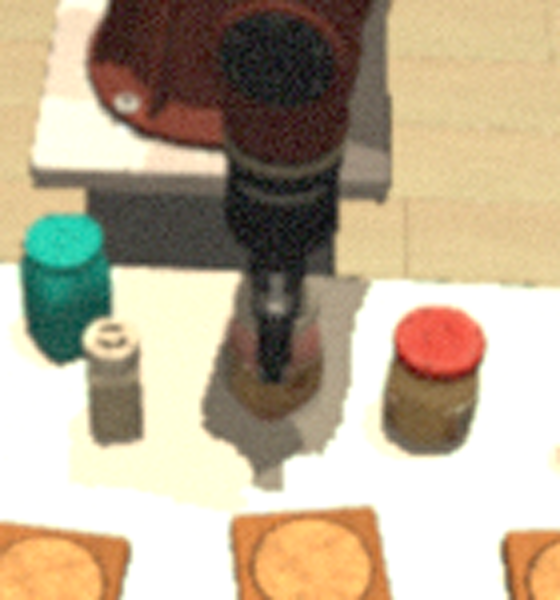

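The jar is held clear of the counter and vertical, with a weight reading of about 5 N. The width offset is only a sensor or linkage effect, so I'll place the jar.

```bash
sed -i 's/>.006/>.013/' h.py
python3 - <<'E'
from h import *
robot.line_to([.446,.0613,.32],.3)
place((.5861,.296),.126,.085)
robot.move_pose([.4448,-.3006,.32],DOWN)
s=robot.grab_frame("side");t=robot.grab_frame("top")
f=lambda i:cv2.resize(cv2.convertScaleAbs(i,alpha=1.6),None,fx=4,fy=4,interpolation=cv2.INTER_CUBIC)
cv2.imwrite("pics/s3.png",np.hstack([f(s[170:290,365:465]),f(t[100:220,130:230])]))
E
```

```text
down True [0.58655626 0.29613228 0.14810832] 0.07112108470238919 [ 0.45171895 -0.24899105  4.96788293]
t 10.7083
```

View pics/s3.png

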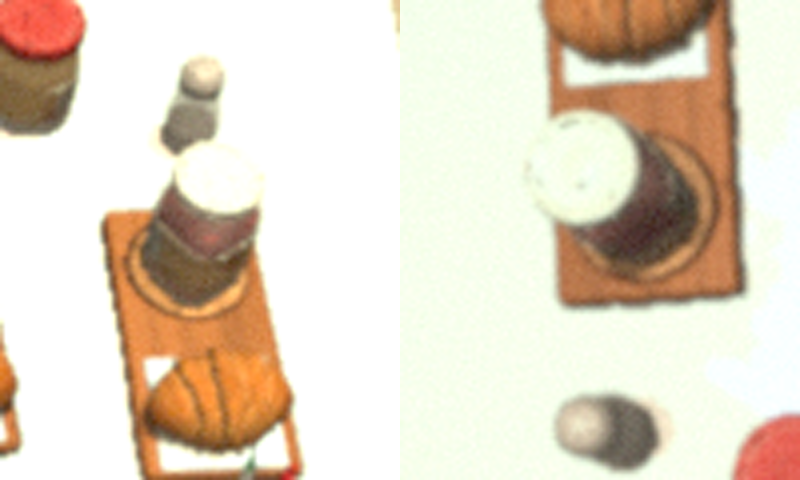

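The first jam stands upright and central on the cork. In the top view its lid is at about (175.5,141.8).

Run:
```python
from h import *
print(onplane("top",(175.4,141.4),.13),onplane("side",(365+54.3,170+45),.13))
pick((.4444,-.3006),.126,.085,.062)
place((.5795,.0975),.126,.085)
pick((.449,-.1755),.100,.075,.044)
```

```text
[0.58639083 0.29441187 0.13      ] [0.59271956 0.29742083 0.13      ]
grip False 0.06048655367744922 55.87331070564687 [ 0.44503868 -0.30110775  0.12754471] 15.1833
down True [0.57989584 0.09764298 0.14756977] 0.06057172577172209 [-1.37993411e+00  8.55948186e-04  4.49189928e+00]
t 21.2167
grip False 0.03854947477681104 59.431676601525396 [ 0.44955615 -0.17592296  0.10125237] 24.5083
```

Run:
```python
from h import *
o=robot.observe(); print(o["gripper_width"],o["ft_force"],o["tool_pos"])
s=robot.grab_frame("side");t=robot.grab_frame("top")
cv2.imwrite("pics/s4r.png",s);cv2.imwrite("pics/t4r.png",t)
f=lambda i:cv2.resize(cv2.convertScaleAbs(i,alpha=1.6),None,fx=3,fy=3,interpolation=cv2.INTER_CUBIC)
cv2.imwrite("pics/s4.png",np.vstack([f(s[160:260,195:455]),f(t[120:215,130:390])]))
```

```text
0.03852014262684522 [-0.30316558  0.55356486 -0.92503305] [ 0.44885198 -0.17538956  0.31879833]
```

View pics/s4.png

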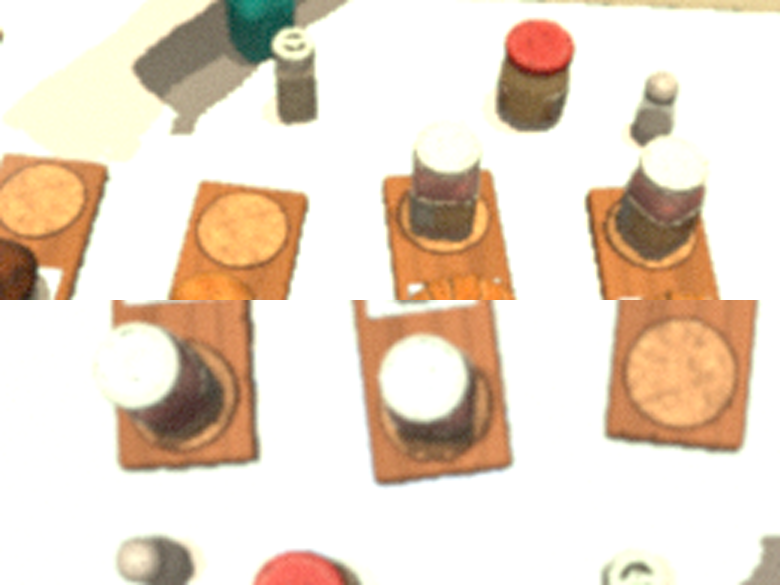

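Both jams are upright within their corks, with lids at about (176,142) and (272,146) in the top view. The shaker is in the gripper, so I'll continue.

Run:
```python
from h import *
print(onplane("top",(272,146),.13),onplane("side",(195+446/3,160+148/3),.13))
place((.5860,-.2915),.1005,.07)
pick((.4548,.3052),.100,.075,.044)
place((.6075,-.0930),.1005,.07)
robot.move_pose([.257,-.542,.32],[180,0,25])
s=robot.grab_frame("side");t=robot.grab_frame("top")
f=lambda i:cv2.resize(cv2.convertScaleAbs(i,alpha=1.5),None,fx=2.3,fy=2.3,interpolation=cv2.INTER_CUBIC)
cv2.imwrite("pics/s5.png",np.vstack([f(s[145:275,140:480]),f(t[110:235,150:490])]))
print(robot.observe()["time"])
```

```text
[0.57864526 0.09140806 0.13      ] [0.58597739 0.09602226 0.13      ]
down True [ 0.58627629 -0.29175815  0.12132661] 0.038412086139127895 [-0.13146584  0.73200148  5.46296252]
t 30.1417
grip False 0.03866841255474091 59.447859563151724 [0.45524623 0.30541279 0.10120699] 34.4167
down True [ 0.60783783 -0.09324598  0.12125522] 0.038389630256726814 [-1.2343354   0.36725718  4.61005091]
t 40.775
42.925
```

View pics/s5.png

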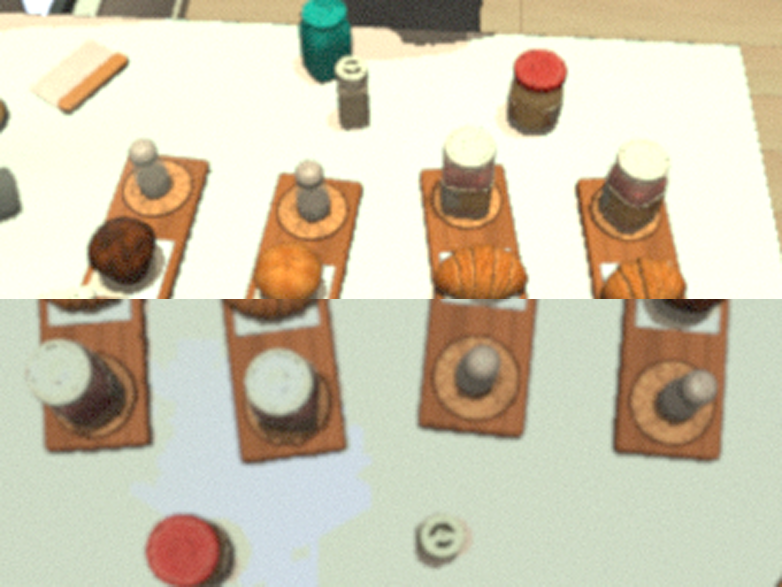

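All four stand upright in their cork rounds, and the honey, spice and teal jars are where they were. In the combined picture's top-view half, the shaker bases are at about (475,378) and (674,402), on the cork centres. The arm is clear, so I'll hand in.

```bash
python3 -c "
from plant import robot
print(robot.job_done())"
```

```text
the job is handed in; nothing more can be done
None
```

The job is handed in: both croissant boards have a pink jam jar and both muffin boards a sugar shaker, all upright and within about 5 mm of the cork centres, after roughly 43 s, with the honey and spice jars left where they stood.

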